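# Hang the lipped bin on the louvered bench panel

### The job

Hang the empty grey bin with the back lip on the upright slotted rail of the louvered panel: gently bring the lip over the rail a few centimetres clear of the end plate, lower it until the lip has caught, and let go so that it hangs by itself. Then slide the hanging bin sideways along the rail until its side rests against the end plate, and leave it hanging there, level and released. Go by touch, never force the bin against the panel or plate, and leave everything else on the bench where it is.

Things in the scene. Friction and masses are not known exactly. Their poses are not given: they have to be found in the camera images.
- bin: Loose grey plastic bin, 0.18 to 0.37 kg, open top, one fore-and-aft divider. Origin: centre of underside; z up, x to its back (the lip side), y to its left. Outside 120 mm (x) by 100 mm (y); front wall 45 mm high, sides 60, back 80; walls 4 mm. Starts on the bench, lip roughly away from the robot. Hung, its underside is 76 mm below the rail's top edge and it hangs up to 4 degrees front-down.
- bin_grip (a point): Middle of the bin's grip fin, at x = y = 0, z = 80 mm in the bin's frame; axes as the bin's. The fin tops the divider: 50 mm long (x), 12 mm thick (y), from z = 58 to 100 mm, with 40 mm free on either side. Hold the bin here, from above.
- bin_lip (a point): Middle of the tongue's lower edge: x = 72, y = 0, z = 60 mm in the bin's frame. The lip runs along the whole 100 mm of the back wall's top: a flange (z = 76 to 80 mm) reaches back and turns down into a tongue 4 mm thick (x = 70 to 74 mm, rounded lower edge), leaving a gap 10 mm wide and 16 mm deep, open below, between tongue and back wall (outer face x = 60 mm).
- bin_side (a point): Point on the outer face of the bin's left side wall, the side that must meet the end plate: x = 30, y = 50, z = 40 mm in the bin's frame.
- stand: Fixed stand with a grey upright panel (sheet 290 mm long, 50 to 208 mm above the bench). Origin: bench level, below the middle of the sheet's NOMINAL front face; x into the panel, away from the robot, y left along the rail, z up. Unmeasured clamps hold sheet, rail and strip together up to 16 mm nearer or farther (x) and 8 mm higher or lower than nominal, anew each time: find it by touch or sight.
- rail_nominal (a point): NOMINAL middle of the rail's top edge, in the stand's frame x = -9.5, y = 0, z = 170 mm; axes as the stand's; real place: see stand. The rail is an upright blade, y = -140 to 140 mm, 5 mm thick, top rounded, 7 mm in front of the sheet; the slot behind it is 20 mm deep, closed below. Under it a plain strip (z = 75 to 142 mm) stands 13 mm proud and backs the hung bin. Smooth: friction about 0.25.
- end_plate (a point): Fixed end plate (stop) at the rail's left (+y) end: upright aluminium plate 6 mm thick, top 135 mm above the bench. The point lies on its face towards the free rail (-y), 52.5 mm in front of the nominal sheet, 120 mm up; axes as the stand's. The face spans x = -75 to -30 mm in the stand's frame. Its place along the rail varies.
- sheet_nominal (a point): NOMINAL point of the sheet's front face above the rail: x = 0, y = 0, z = 195 mm in the stand's frame; real place: see stand. The sheet is springy: with its rail it yields to the rear about 1 mm per 8 N, at most 6 mm, and comes back. A tongue held lightly against the sheet above the rail and slid down enters the slot until the flange rests on the rail.
- tray: Bystander: a plain open grey tray, 120 x 100 x 55 mm, without lip or fin. Origin: centre of its underside. It may have changed places with the bin.
- media: Bystander: clear bottle with green cap, 64 mm diameter, 120 mm high. Origin: centre of its underside.
- jar: Bystander: white jar with black lid, 76 mm diameter, 120 mm high. Origin: centre of its underside.
- tipbox: Bystander: closed orange box, 120 x 85 x 60 mm. Origin: centre of its underside.
- beaker: Bystander: glass beaker, 70 mm diameter, 85 mm high. Origin: centre of its underside.

How it is judged (in metres and radians):
On the way:
1. the bin hangs by itself from the rail, untouched by the robot, with at least 10 mm between its side and the end plate (z of bin in the frame of stand between 0.078 and 0.108 m and x of bin in the frame of stand between -0.11 and -0.04 m and angle between bin's own z axis and vertical below 0.15 rad and angle between the x axis of bin and the x axis of stand, either way round below 0.12 rad and contact force between bin and the fingers below 0.1 N and contact force between bin and the arm below 0.1 N and linear speed of bin below 0.02 m/s and y of bin_side in the frame of end_plate below -0.01 m), for 0.2 s.
At the end, for the whole second after the job is handed in: The bin hangs by its lip from the rail, released and at rest: underside 78 to 108 mm above the bench, middle 40 to 110 mm in front of the nominal panel face, tilt under 0.15 rad, square to the panel within 0.12 rad, left side within 4 mm of the end plate (z of bin in the frame of stand between 0.078 and 0.108 m and x of bin in the frame of stand between -0.11 and -0.04 m and angle between bin's own z axis and vertical below 0.15 rad and angle between the x axis of bin and the x axis of stand, either way round below 0.12 rad and contact force between bin and the fingers below 0.1 N and contact force between bin and the arm below 0.1 N and linear speed of bin below 0.02 m/s and y of bin_side in the frame of end_plate between -0.004 and 0.004 m and angular speed of bin below 0.1 rad/s); the robot touches nothing.
It fails at once if the bin is pressed against the panel, rail, end plate or stand with more than 35 N in all (contact force between bin and stand above 35 N).
It fails at once if a bystander (tray, bottle, jar, box, beaker) is moved more than 15 mm (distance of any of tray, media, jar, tipbox, beaker from where it was at the start of the episode above 0.015 m).
It also fails if it takes over 58 s, if anything falls off the work surface, if the arm or the gripper's body presses on something with over 40 N, if the wrist force passes 120 N, or if a joint passes its speed limit or range.

### The arm

A 6-joint arm with a two-finger parallel gripper is mounted at the origin on the work surface. World frame = base frame: x ahead of the robot, y to its left, z up, the work surface at z = 0. Lengths are in mm, angles in rad, forces in N, time in s.
With the tool pointing down it reaches from about 300 to 775 mm from the base axis. Payload 14.6 kg.
Tool frame: the origin (TCP) lies midway between the tips of the shut fingers; the grasp point (between the pads) lies 19 mm behind it (manip.grip_depth is the distance from the TCP to the grasp point, in mm); x points along the fingers, y is the direction in which the jaws open and shut, and the axes are right-handed (so a half turn about x gives the same grasp; the last joint's range is limited). The gripper opens to 94 mm and grips with 3 to 60 N. Pads are 16 mm wide; open, the fingers measure 119 mm over their backs; the gripper's body (75 mm by 177 mm) begins 78 mm behind the grasp point.
Start: joints at [-1.296, 0.3, 1.521, -0, 1.321, -0.067], TCP at [184.344, -518.176, 205.446] pointing down, gripper open.
Joint ranges: [-3.03, 3.03], [-0.79, 2.21], [0.23, 2.52], [-1.04, 4.18], [0, 3.07], [-2.55, 2.55]. Speed limits (rad/s): [2.22, 2.22, 2.57, 3.14, 3.14, 3.14].

### API

Orientations are given as [roll, pitch, yaw] about the fixed x, y, z axes, in that order (R = Rz(yaw) Ry(pitch) Rx(roll)).
In Python, from cell import readout, cams, ticket, manip gives the robot as it stands. The module is installed in compiled form; this text tells all that it offers.
- The arm moves only by the tool apply_moves, never from a script. Its argument "plan" is one flat list of numbers, 7 for each row, row after row: the turn, a rotation vector about the tool's x, y, z in rad, then the shift along the tool's x, y, z in m, then the opening in per cent of the stroke, from 0 (shut) to 100 (fully open). In form: [wx, wy, wz, x, y, z, fingers, wx, wy, wz, x, y, z, fingers, ...]. A call has 1 to 5 rows; each row shifts and turns the commanded pose from where the row before left it, along the tool's axes as they then stand; what a row does not reach is not made up. A row lasts 1/8 s, in which the tool goes at most 62.5 mm and 10.7 degrees, less where a joint would pass 70% of its speed; a pose out of reach is approached as far as the arm can. A call with a gripper value outside its range is refused whole. The fingers move at their own pace and stop on an object; "force" is the grip in N (left out, the last holds). Time passes only in rows, so rows that do not move let the fingers close. It gives the time, the measured TCP pose, the force and the opening at its end, in the units of the state.
- readout.read_state(): the state, without advancing time (a new reading comes with each control period).
- cams.camera(name): name is "scene" or "top"; returns a dict with "image" (400x640x3 uint8, red, green, blue), "fovy" (degrees; the focal length in pixels is half the picture's height over the tangent of half this angle, whatever the lens; pixels are square), "cx", "cy" (the principal point, pixels), "position" and "orientation" of the camera in the world. Camera axes: x right, y down, z forward; pixel columns grow to the right and rows downward; lengths in mm; the calibration is good to about 2 mm. A picture is of the moment at which its call begins. There is no depth.
- ticket.sign_off(): hands the job in, once; it reports no verdict.
The state is a dict: "clock": time; "joints": joint angles; "qd": joint speeds; "effort": joint torques, N m; "eef_pos": TCP position; "eef_rot": TCP orientation; "wrist_force": force on the tool from outside, world axes, zero at the start; "moment": the same for the moment, N m; "finger_gap": finger opening in mm.
Only numpy, scipy, OpenCV 4.12 (cv2) and the standard library are available. Lean on these libraries where they do the work, as an engineer would, in place of code of your own. Each camera call takes 0.05 s, during which the arm holds its last target.

## Working session

There is one attempt and no reset: what is moved stays moved. The work goes in short steps, Python scripts to look and compute and a tool call to move; the robot and the scene stay as the last step left them, time stands still between calls to the robot, and variables do not carry over. Pictures are saved under pics/ and viewed, and the job is handed in when it is done.

Besides the shell and the picture viewer there is one more tool, called after "Call:" as name(argument=value, ...) on one line, values as JSON. apply_moves: Moves the arm, as the interface text tells. Its arguments: {"type":"object","properties":{"plan":{"type":"array","items":{"type":"number"}},"force":{"type":"number"}},"required":["plan"]}

```bash
mkdir -p pics; ls; python3 - <<'E'
from cell import readout, cams, ticket, manip
import cv2
print(readout.read_state())
for n in ("scene","top"):
    c=cams.camera(n)
    cv2.imwrite(f"pics/{n}0.png",c["image"][:,:,::-1])
    print(n,{k:v for k,v in c.items() if k!="image"})
E
```

```text
pics
{'clock': 0.0, 'joints': array([-1.29560061e+00,  3.00497030e-01,  1.52159801e+00, -2.07440875e-05,
        1.32071866e+00, -6.65959020e-02]), 'qd': array([-0.00058876,  0.00081364, -0.00064069,  0.00073281,  0.00019833,
        0.00126536]), 'effort': array([ 2.00848626e-03, -5.31809449e+01, -3.52735913e+01,  7.08672800e-02,
        2.43178447e-02, -7.34999594e-05]), 'eef_pos': array([ 184.26561485, -517.92135717,  204.8649539 ]), 'eef_rot': array([-1.62093852,  1.56957512,  1.8624509 ]), 'wrist_force': array([-0.68903347,  0.09261645,  0.96596452]), 'moment': array([ 0.0293523 , -0.03222213,  0.05308935]), 'finger_gap': 94.12956454489489}
scene {'fovy': 50.44543573072239, 'cx': 325.0448392413626, 'cy': 191.68825408973674, 'position': array([1291.79601883, -113.82804458,  926.58333117]), 'orientation': array([-2.39003586,  0.00807237,  1.38596485])}
top {'fovy': 42.34985267874, 'cx': 321.2320987030329, 'cy': 214.83812888620918, 'position': array([ 436.89042747,  -14.1202298 , 1335.55699756]), 'orientation': array([-3.03972805,  0.00832844, -1.56526075])}
```

View pics/scene0.png

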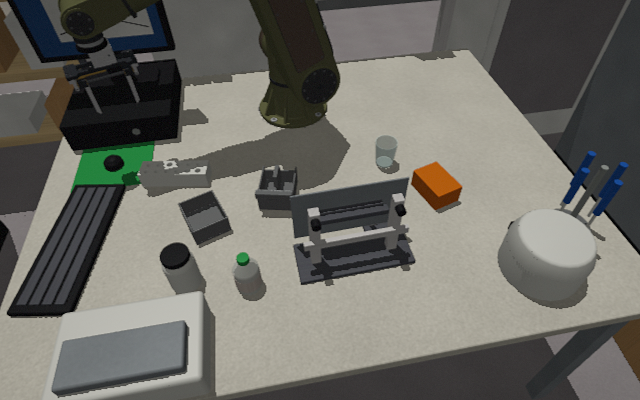

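View pics/top0.png

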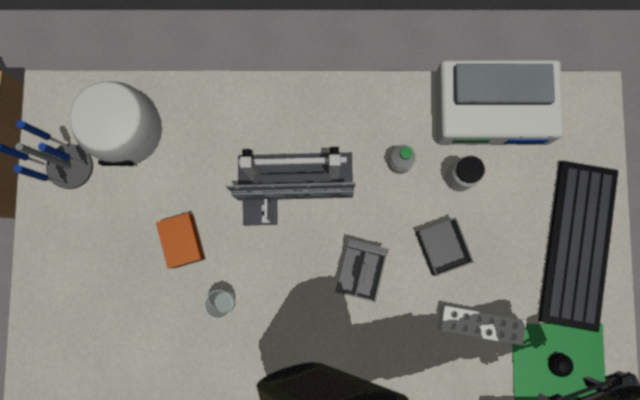

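The top view has +x up and +y left. The stand is around (295,175) with the end plate near (262,210). The bin with its fin is at (362,268), the tray at (442,245). I'll zoom in.

```bash
cat > h.py <<'E'
from cell import readout, cams, ticket, manip
import cv2, numpy as np
from scipy.spatial.transform import Rotation as Ro
def ray(c,u,v):
    f=200/np.tan(np.radians(c["fovy"]/2))
    d=np.array([(u-c["cx"])/f,(v-c["cy"])/f,1.])
    return np.array(c["position"]),Ro.from_euler("xyz",c["orientation"]).apply(d)
def onz(c,u,v,z):
    p,d=ray(c,u,v); return p+d*(z-p[2])/d[2]
def proj(c,P):
    f=200/np.tan(np.radians(c["fovy"]/2))
    q=Ro.from_euler("xyz",c["orientation"]).inv().apply(np.array(P)-c["position"])
    return np.array([c["cx"]+f*q[0]/q[2],c["cy"]+f*q[1]/q[2]])
def crop(c,x0,y0,x1,y1,k,name):
    im=c["image"][y0:y1,x0:x1,::-1]
    cv2.imwrite(name,cv2.resize(im,None,fx=k,fy=k,interpolation=cv2.INTER_CUBIC))
def state():
    s=readout.read_state()
    R=Ro.from_euler("xyz",s["eef_rot"]).as_matrix()
    return s,R
E
python3 - <<'E'
from h import *
c=cams.camera("top"); s=cams.camera("scene")
crop(c,220,140,400,305,4,"pics/t1.png")
crop(s,240,140,440,290,4,"pics/s1.png")
st,R=state(); print(R.round(3))
E
```

```text
[[-0.     0.335 -0.942]
 [ 0.001 -0.942 -0.335]
 [-1.    -0.001 -0.   ]]
```

View pics/t1.png

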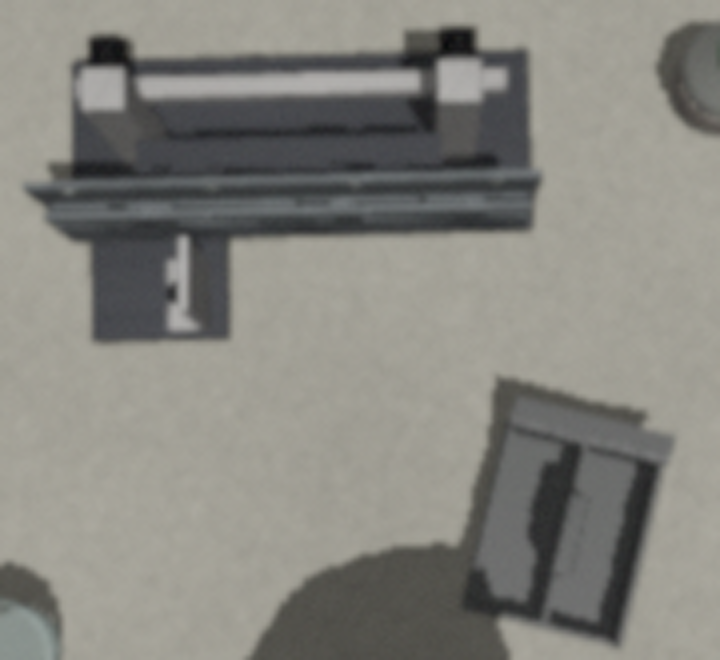

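View pics/s1.png

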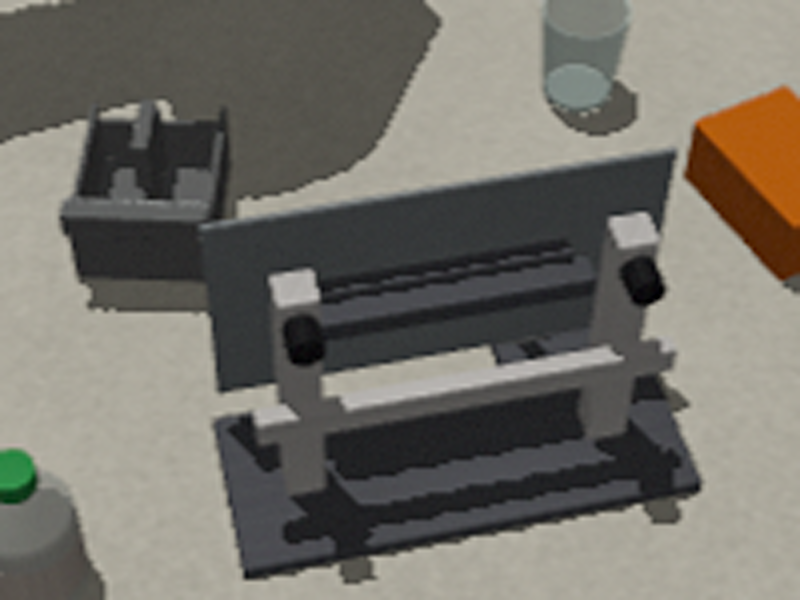

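```bash
python3 - <<'E'
from h import *
c=cams.camera("top"); s=cams.camera("scene")
T=lambda x,y,z:onz(c,220+x/4,140+y/4,z)
S=lambda x,y,z:onz(s,240+x/4,140+y/4,z)
a,b=T(515,397,80),T(675,437,80); print("lip back edge",a.round(1),b.round(1),np.linalg.norm(a-b).round(1))
d=(a-b)/np.linalg.norm(a-b); yaw=np.arctan2(-d[0],d[1]); print("bin yaw from lip",yaw)
ex=np.array([np.cos(yaw),np.sin(yaw),0]);
print("bin centre",((a+b)/2-74*ex).round(1))
f1,f2=T(465,607,45),T(620,643,45); print("front",f1.round(1),f2.round(1),np.linalg.norm(f1-f2), "ctr",((f1+f2)/2+60*ex).round(1))
print("side S lip", S(62,205,80).round(1),S(210,217,80).round(1))
for z in(200,208,216):
  print(z,"sheet T",T(25,187,z).round(1),T(541,177,z).round(1),"S",S(203,227,z).round(1),S(675,152,z).round(1))
# base plate
print("base S",S(247,577,12).round(1),S(698,489,12).round(1),S(218,420,12).round(1))
print("base T",T(72,60,12).round(1),T(527,50,12).round(1), T(93,340,12).round(1),T(228,338,12).round(1))
for z in (120,135): print("plate top T",[T(*p,z).round(1) for p in((177,235),(190,235),(168,330),(199,330))])
E
```

```text
lip back edge [505.8 -70.2  80. ] [ 482.  -167.2   80. ] 99.8
bin yaw from lip -0.2403758065411931
bin centre [ 422.1 -101.1   80. ]
front [377.6 -40.9  45. ] [ 356.2 -136.6   45. ] 98.0640957563837 ctr [ 425.2 -103.    45. ]
side S lip [ 474.8 -161.7   80. ] [505.3 -63.7  80. ]
200 sheet T [614.8 207.8 200. ] [621.6 -79.3 200. ] S [623.8 -75.8 200. ] [617.5 211.5 200. ]
208 sheet T [613.5 206.3 208. ] [620.3 -78.8 208. ] S [631.2 -76.2 208. ] [624.9 207.9 208. ]
216 sheet T [612.3 204.7 216. ] [619.  -78.4 216. ] S [638.6 -76.6 216. ] [632.3 204.3 216. ]
base S [744.5 -77.1  12. ] [735.6 214.4  12. ] [624.3 -78.6  12. ]
base T [728.2 215.9  12. ] [735.9 -81.   12. ] [544.9 198.3  12. ] [546.6 111.4  12. ]
plate top T [array([598.9, 132.3, 120. ]), array([598.9, 124.6, 120. ]), array([542.2, 136.7, 120. ]), array([542.3, 118.4, 120. ])]
plate top T [array([596.9, 130.5, 135. ]), array([596.9, 122.9, 135. ]), array([540.9, 134.8, 135. ]), array([541. , 116.7, 135. ])]
```

```bash
python3 - <<'E'
from h import *
ims=[];
for i in range(4):
    c=cams.camera("top"); ims.append(c["image"].astype(float))
c["image"]=np.clip(np.mean(ims,0)*1.8,0,255).astype(np.uint8)
crop(c,222,176,302,236,10,"pics/t2.png")
crop(c,280,176,360,236,10,"pics/t3.png")
g=np.mean(ims,0).mean(2)
for u in (285,300,320,335): print(u,[int(x) for x in g[178:204,u-3:u+4].mean(1)])
E
```

```text
285 [74, 73, 72, 67, 55, 66, 94, 95, 76, 60, 62, 82, 102, 103, 109, 97, 74, 66, 62, 59, 77, 116, 144, 155, 157, 157]
300 [75, 73, 72, 67, 61, 79, 99, 90, 68, 58, 66, 85, 90, 100, 107, 91, 73, 62, 55, 55, 86, 135, 155, 159, 158, 158]
320 [74, 73, 69, 62, 69, 97, 102, 82, 62, 60, 76, 96, 98, 107, 100, 80, 75, 71, 62, 71, 110, 145, 159, 160, 160, 161]
335 [72, 56, 41, 45, 75, 99, 92, 70, 58, 63, 86, 104, 108, 110, 92, 65, 54, 52, 54, 85, 133, 155, 159, 160, 159, 160]
```

View pics/t2.png

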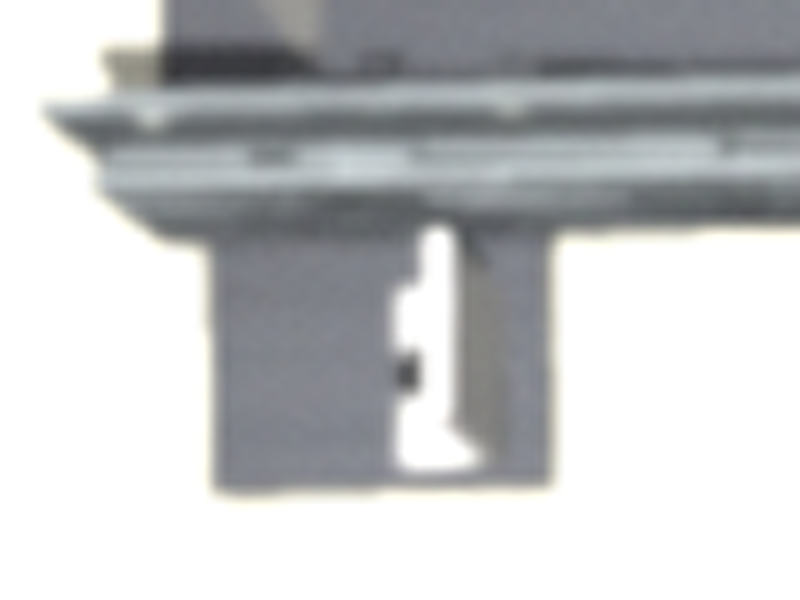

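View pics/t3.png

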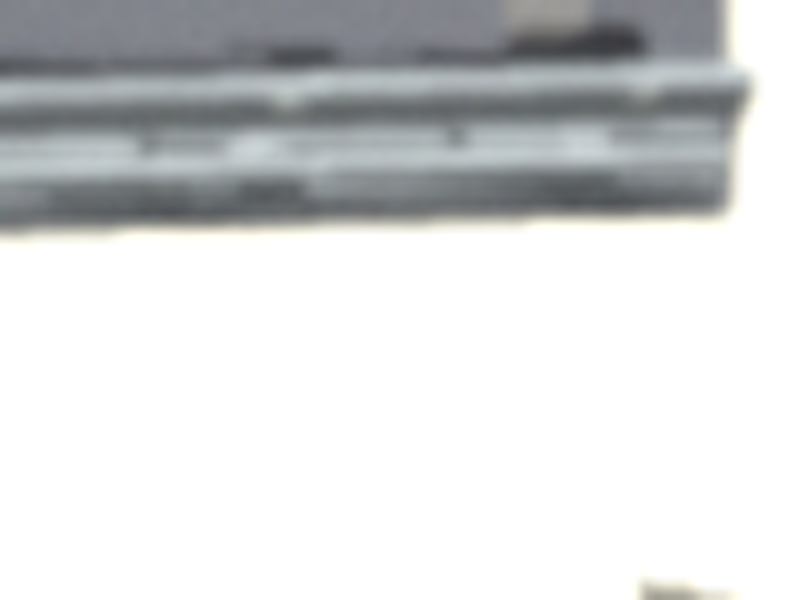

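```bash
python3 - <<'E'
from h import *
from scipy.optimize import least_squares
ims=[];im2=[]
for i in range(3):
    c=cams.camera("top"); ims.append(c["image"].astype(float)); s=cams.camera("scene"); im2.append(s["image"].astype(float))
gt=np.mean(ims,0).mean(2); gs=np.mean(im2,0).mean(2)
for u in (310,340,370,395): print(u,[int(x) for x in gs[176:206,u]])
def cross(col,lo,hi,mid,sign):
    for v in range(lo,hi):
        a,b=col[v]-mid,col[v+1]-mid
        if a*sign<=0<b*sign: return v+a/(a-b)
# scene: first drop from bright bench to sheet, going down
us=np.array([300,315,330,345,360,375,390,400])
P=[]
for u in us:
    col=gs[:,u]; v0=int(round(196.75+(u-290.75)*(178-196.75)/118))
    print(u,v0,col[v0-4:v0+5].astype(int))
E
```

```text
310 [81, 79, 81, 82, 82, 83, 82, 81, 82, 82, 82, 75, 126, 163, 163, 161, 155, 130, 71, 51, 54, 55, 55, 54, 55, 54, 54, 54, 55, 54]
340 [164, 164, 164, 163, 163, 164, 163, 163, 166, 169, 168, 156, 130, 70, 51, 55, 56, 54, 55, 56, 56, 56, 54, 55, 55, 56, 54, 55, 56, 57]
370 [169, 165, 167, 170, 168, 170, 167, 132, 77, 53, 54, 56, 55, 54, 55, 56, 54, 55, 54, 54, 55, 55, 55, 54, 56, 45, 33, 29, 72, 46]
395 [167, 168, 158, 129, 70, 50, 53, 54, 53, 55, 55, 56, 56, 55, 55, 54, 52, 54, 171, 174, 172, 172, 174, 177, 174, 163, 100, 78, 82, 79]
300 195 [168 168 169 150 104  60  54  54  54]
315 193 [160 164 163 132  79  54  52  55  55]
330 191 [165 165 146 110  63  52  55  53  54]
345 188 [166 165 163 130  76  53  55  54  55]
360 186 [165 167 152 109  61  53  54  55  54]
375 183 [167 165 174 133  88  57  53  54  54]
390 181 [166 171 152 121  68  53  54  55  53]
400 179 [164 167 166 130  75  53  53  54  54]
```

```bash
python3 - <<'E'
from h import *
c=cams.camera("top"); s=cams.camera("scene")
# sheet front-top edge
tl=[(285,186.6),(335,184.6)]   # mid between bright top and dark front face
sl=[(310,192.6),(340,187.7),(370,182.8),(395,178.7)]
for z in (194,198,202,206,210,214):
  A=np.array([onz(c,*p,z)[:2] for p in tl]);B=np.array([onz(s,*p,z)[:2] for p in sl])
  fa=np.polyfit(A[:,1],A[:,0],1);fb=np.polyfit(B[:,1],B[:,0],1)
  print(z,"x at y=65: top %.1f scene %.1f slopes %.4f %.4f"%(np.polyval(fa,65),np.polyval(fb,65),fa[0],fb[0]))
# predictions at y of u=320
for xf,dz in((615,-8),(615,-4),(615,0),(618,-8)):
  print(xf,dz,[ "%s %.1f"%(n,proj(c,(xf+dx,5,z+dz))[1]) for n,dx,z in (("back",4,208),("front",0,208),("railb",-7,170),("railf",-12,170),("stript",-13,142),("stripb",-13,75))])
E
```

```text
194 x at y=65: top 617.2 scene 611.1 slopes -0.0447 -0.0288
198 x at y=65: top 616.5 scene 614.8 slopes -0.0447 -0.0288
202 x at y=65: top 615.9 scene 618.5 slopes -0.0447 -0.0288
206 x at y=65: top 615.3 scene 622.2 slopes -0.0447 -0.0288
210 x at y=65: top 614.6 scene 625.9 slopes -0.0447 -0.0288
214 x at y=65: top 614.0 scene 629.6 slopes -0.0447 -0.0288
615 -8 ['back 185.3', 'front 187.0', 'railb 192.6', 'railf 194.8', 'stript 196.9', 'stripb 200.6']
615 -4 ['back 185.0', 'front 186.8', 'railb 192.4', 'railf 194.5', 'stript 196.6', 'stripb 200.4']
615 0 ['back 184.7', 'front 186.5', 'railb 192.1', 'railf 194.3', 'stript 196.4', 'stripb 200.1']
618 -8 ['back 183.9', 'front 185.7', 'railb 191.3', 'railf 193.5', 'stript 195.6', 'stripb 199.4']
```

```bash
python3 - <<'E'
from h import *
c=cams.camera("top"); s=cams.camera("scene")
for k in (c,s): k["image"]=np.clip(k["image"]*1.5,0,255).astype(np.uint8)
crop(c,330,230,395,305,8,"pics/t4.png")
crop(s,250,155,310,220,8,"pics/s4.png")
yaw=-0.24;R=Ro.from_euler("z",yaw)
for ctr in ((423,-102,0),(423,-97,0)):
  for n,p in (("finF",(-25,0,100)),("finB",(25,0,100)),("lipL",(74,50,80)),("lipR",(74,-50,80)),("frL",(-60,50,60)),("frR",(-60,-50,45))):
    P=R.apply(p)+ctr; print(n,((proj(c,P)-(330,230))*8).round(),((proj(s,P)-(250,155))*8).round())
E
```

```text
finF [240. 432.] [206.  72.]
finB [280. 268.] [187. 171.]
lipL [153.  71.] [319. 320.]
lipR [473. 151.] [ 27. 310.]
frL [ 45. 500.] [363.  91.]
frR [359. 577.] [100. 111.]
finF [223. 432.] [220.  70.]
finB [263. 267.] [201. 169.]
lipL [136.  71.] [334. 318.]
lipR [457. 151.] [ 41. 308.]
frL [ 29. 500.] [377.  89.]
frR [343. 577.] [113. 109.]
```

View pics/t4.png

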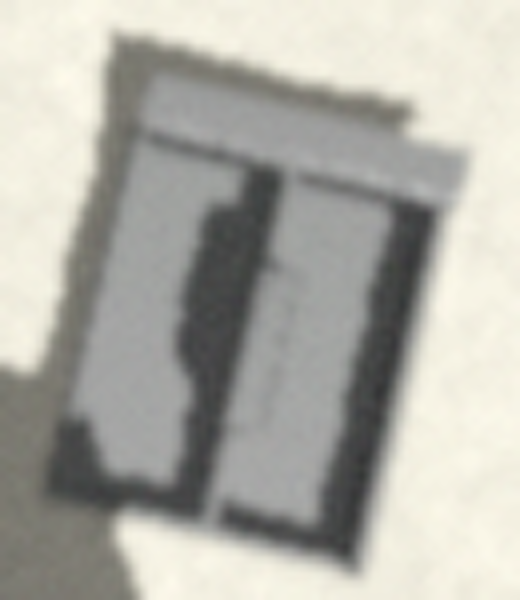

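View pics/s4.png

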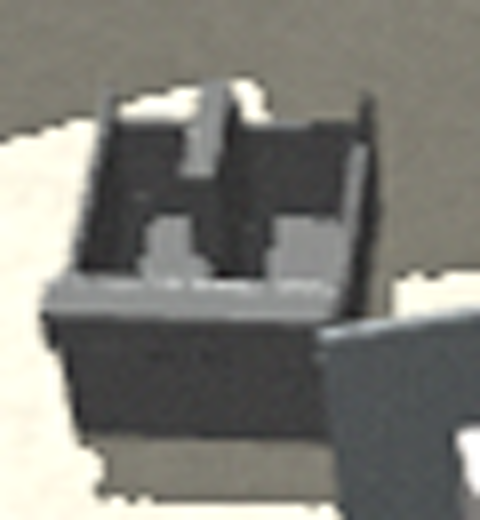

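Call:
apply_moves(plan=[0,0,0,0,-0.0314,-0.0365,45,0,0,0,0,-0.0314,-0.0365,45,0,0,0,0,-0.0314,-0.0365,45,0,0,0,0,-0.0314,-0.0365,45,0,0,0,0,-0.0314,-0.0365,45])

```text
clock: 1.62
eef_pos: [304.2, -307.7, 205.6]
eef_rot: [2.078, 1.57, -0.722]
wrist_force: [0.9, 0.2, -0.5]
finger_gap: 47.5
```

Call:
apply_moves(plan=[0,0,0,0,-0.0314,-0.0365,45,0,0,0,0,-0.0314,-0.0365,45,0,0,0,0,-0.0314,-0.0365,45,0,0,0,0,-0.0314,-0.0365,45,0,0,0,0,-0.0314,-0.0365,45])

```text
clock: 2.25
eef_pos: [423.6, -98.5, 205.7]
eef_rot: [2.532, 1.57, -0.268]
wrist_force: [0.1, -0.4, 0.8]
finger_gap: 42.3
```

Call:
apply_moves(plan=[0.145,0,0,0,0,0,45,0.145,0,0,0,0,0,45,0.145,0,0,0,0,0,45,0.145,0,0,0,0,0,45,0,0,0,0,0,0,45], force=20)

```text
clock: 2.88
eef_pos: [423.0, -100.0, 205.5]
eef_rot: [-3.077, 1.571, -0.172]
wrist_force: [0.2, 0.5, 0.1]
finger_gap: 42.2
```

```bash
python3 - <<'E'
from h import *
s,R=state(); print(s["clock"],s["eef_pos"],s["finger_gap"],s["joints"].round(2)); print(R.round(3))
c=cams.camera("scene"); crop(c,240,100,340,230,4,"pics/s5.png")
E
```

```text
2.875 [422.990951   -99.98930849 205.51621443] 42.24098078862164 [-0.32  0.04  1.83  0.    1.28  1.49]
[[ 0.    -0.235 -0.972]
 [-0.    -0.972  0.235]
 [-1.    -0.    -0.   ]]
```

View pics/s5.png

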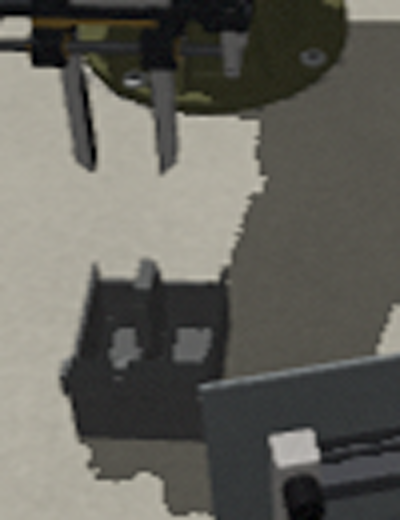

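```bash
python3 - <<'E'
from h import *
s=cams.camera("scene");
print(((proj(s,(423,-100,205))-(240,100))*4))
E
```

```text
[126.15303944 164.79027981]
```

Call:
apply_moves(plan=[0,0,0,0.03,0,0,45,0,0,0,0.03,0,0,45,0,0,0,0.03,0,0,45,0,0,0,0,0,0,45])

```text
clock: 3.48
eef_pos: [422.1, -99.7, 114.2]
eef_rot: [-0.075, 1.567, 2.831]
wrist_force: [-0.8, -0.2, 0.3]
finger_gap: 42.0
```

```bash
python3 - <<'E'
from h import *
c=cams.camera("scene"); crop(c,240,120,320,220,6,"pics/s6.png")
t=cams.camera("top"); crop(t,320,220,400,310,6,"pics/t6.png")
E
```

```text
(no output)
```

View pics/s6.png

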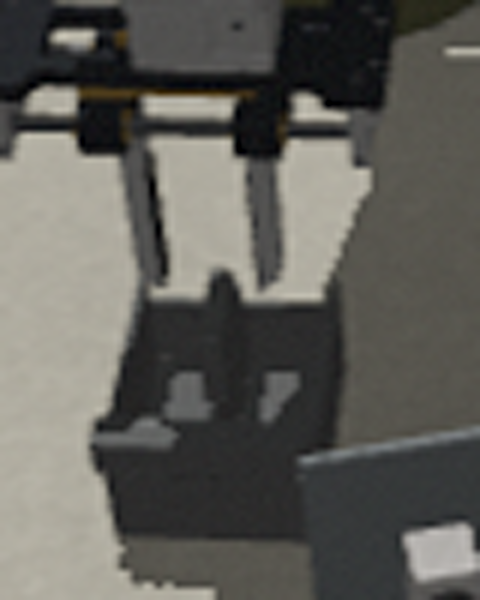

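View pics/t6.png

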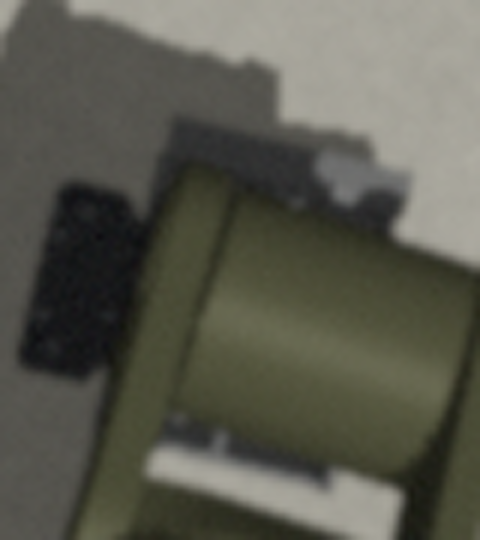

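Fingers at crop x 155 and 268 straddle the fin (222). Descending and gripping.

Call:
apply_moves(plan=[0,0,0,0.025,0,0,45,0,0,0,0.026,0,0,45,0,0,0,0,0,0,45,0,0,0,0,0,0,10,0,0,0,0,0,0,5], force=20)

```text
clock: 4.2
eef_pos: [423.7, -100.2, 65.7]
eef_rot: [3.056, 1.569, -0.323]
wrist_force: [-0.4, 0.3, -0.2]
finger_gap: 25.7
```

Call:
apply_moves(plan=[0,0,0,0,0,0,5,0,0,0,0,0,0,5,0,0,0,0,0,0,5], force=30)

```text
clock: 4.58
eef_pos: [423.2, -100.1, 64.9]
eef_rot: [2.997, 1.57, -0.382]
wrist_force: [-2.5, -0.2, 6.3]
finger_gap: 11.6
```

Call:
apply_moves(plan=[0,0,0,-0.015,0,0,5,0,0,0,-0.025,0,0,5,0,0,0,-0.03,0,0,5,0,0,0,-0.03,0,0,5,0,0,0,-0.03,0,0,5])

```text
clock: 5.2
eef_pos: [422.7, -99.9, 196.1]
eef_rot: [-0.809, 1.571, 2.094]
wrist_force: [1.2, -0.2, -2.9]
finger_gap: 12.0
```

Call:
apply_moves(plan=[-0.09,0,0,0,0,0,5,-0.09,0,0,0,0,0,5,-0.087,0,0,0,0,0,5,0,0,0,0,0,0,5])

```text
clock: 5.7
eef_pos: [422.8, -99.9, 195.0]
eef_rot: [3.126, 1.571, 0.013]
wrist_force: [-0.3, 0.4, -2.5]
finger_gap: 11.7
```

```bash
python3 - <<'E'
from h import *
s,R=state(); print(s["clock"],s["eef_pos"],s["finger_gap"],s["wrist_force"],s["moment"]); print(R.round(3))
c=cams.camera("scene"); crop(c,200,80,340,220,5,"pics/s7.png")
t=cams.camera("top"); crop(t,300,160,420,310,4,"pics/t7.png")
E
```

```text
5.7 [422.82000157 -99.91339116 194.95446107] 11.657269132858088 [-0.28992999  0.39848528 -2.50582542] [-0.01534436  0.05363754 -0.0152934 ]
[[ 0.     0.028 -1.   ]
 [ 0.    -1.    -0.028]
 [-1.     0.    -0.   ]]
```

View pics/s7.png

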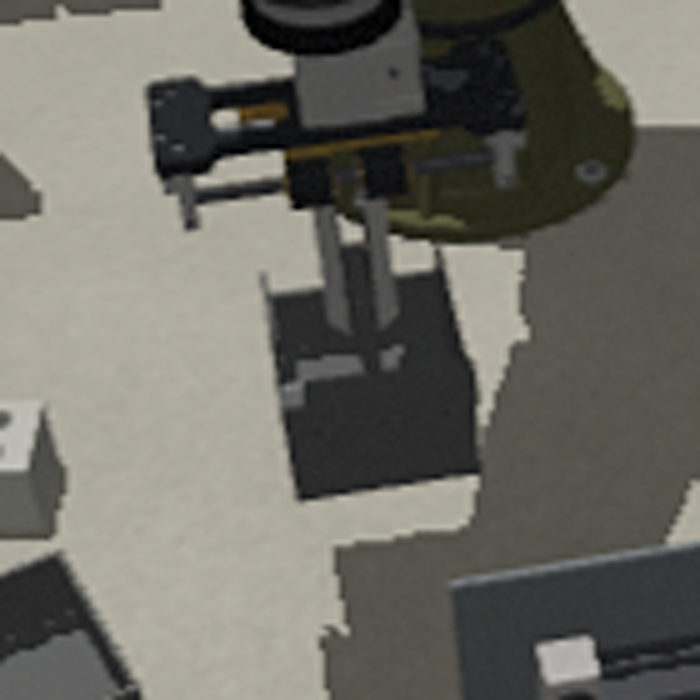

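View pics/t7.png

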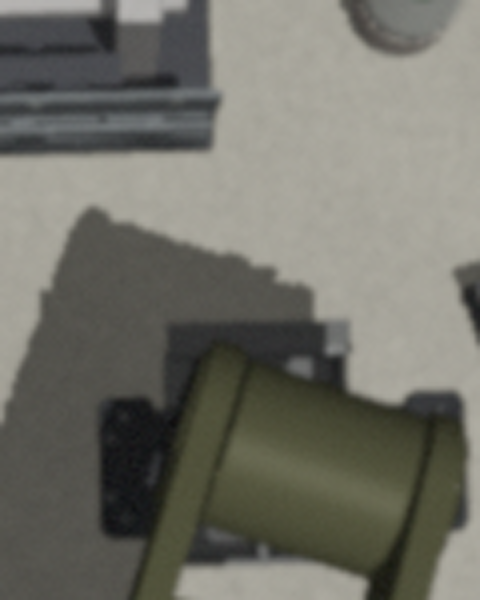

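```bash
python3 - <<'E'
from h import *
t=cams.camera("top"); g=t["image"].astype(float).mean(2)
T=lambda x,y,z:onz(t,300+x/4,160+y/4,z)
for z in (208,211): print(T(165,323,z),T(350,320,z))
for u in (344,350,358,370,380): print(u,g[234:246,u].astype(int))
print(g[242,335:348].astype(int),g[242,380:395].astype(int))
E
```

```text
[495.43101108 -48.11550551 208.        ] [ 497.58278184 -149.00718678  208.        ]
[495.27525686 -48.02505702 211.        ] [ 497.42130258 -148.64830393  211.        ]
344 [81 81 81 82 82 82 69 59 51 50 51 50]
350 [84 84 82 81 82 79 70 57 49 50 47 46]
358 [83 84 83 84 82 77 65 53 49 48 48 42]
370 [78 80 82 83 83 76 61 51 45 48 50 50]
380 [161 161 161 160 160 143 105  67  57  55  58  55]
[80 82 82 85 86 81 69 57 48 51 49 51 52] [ 57  80 103 107 109 109 115 134 155 162 159 160 161 163 163]
```

Call:
apply_moves(plan=[0,0,0,0,-0.026,-0.019,5,0,0,0,0,-0.026,-0.019,5,0,0,0,0,-0.026,-0.019,5,0,0,0,0,-0.026,-0.019,5,0,0,0,0,-0.026,-0.019,5])

```text
clock: 6.48
eef_pos: [514.7, 33.7, 194.5]
eef_rot: [0.117, 1.571, -2.997]
wrist_force: [0.0, 0.3, -2.3]
finger_gap: 11.6
```

Call:
apply_moves(plan=[0,0,0,0.005,0,0,5,0,0,0,0.005,0,0,5,0,0,0,0,0,0,5])

```text
clock: 6.85
eef_pos: [513.7, 32.1, 184.0]
eef_rot: [0.051, 1.57, -3.063]
wrist_force: [0.1, -1.2, -2.9]
finger_gap: 11.9
```

```bash
python3 - <<'E'
from h import *
s,R=state(); print(s["clock"],s["eef_pos"],s["finger_gap"],s["wrist_force"],s["moment"]); print(R.round(3))
c=cams.camera("scene"); crop(c,250,90,430,270,4,"pics/s8.png")
t=cams.camera("top"); crop(t,220,150,380,270,5,"pics/t8.png")
E
```

```text
6.85 [513.68415385  32.06551325 184.04573771] 11.853908320919988 [ 0.09161218 -1.21416696 -2.89133825] [0.00083467 0.07021569 0.01669484]
[[-0.001  0.028 -1.   ]
 [-0.    -1.    -0.028]
 [-1.     0.     0.001]]
```

View pics/s8.png

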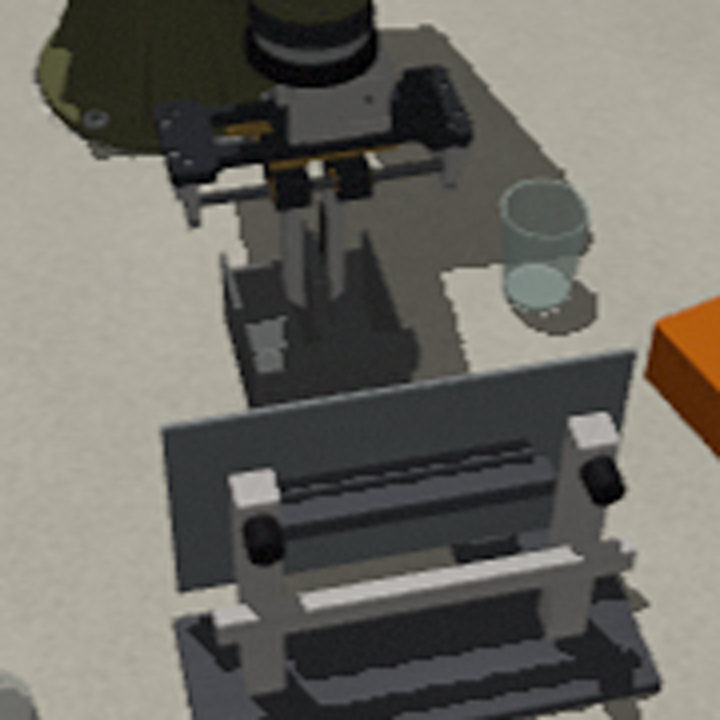

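View pics/t8.png

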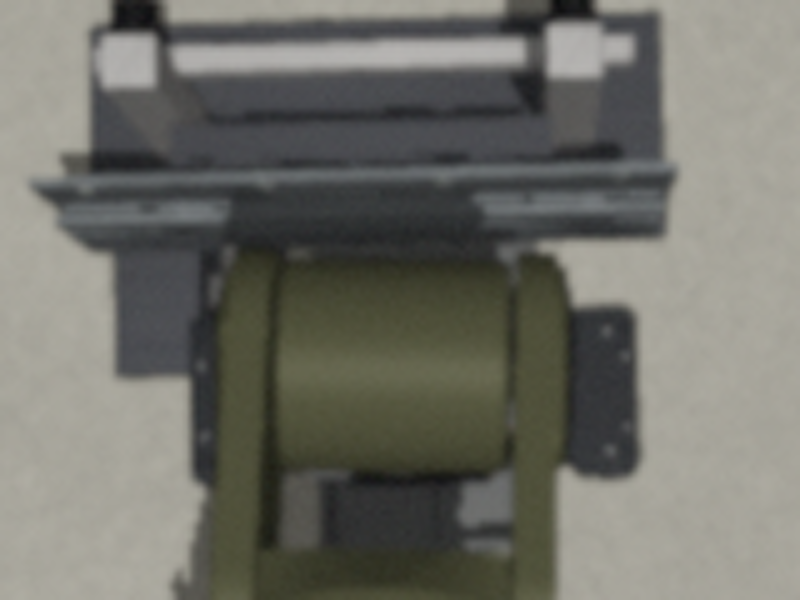

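Call:
apply_moves(plan=[0,0,0,0,0,-0.01,5,0,0,0,0,0,-0.008,5,0,0,0,0,0,-0.002,5,0,0,0,0,0,0,5])

```text
clock: 7.45
eef_pos: [534.2, 33.3, 184.3]
eef_rot: [-0.103, 1.57, 3.068]
wrist_force: [0.5, 0.7, -3.5]
finger_gap: 11.9
```

Call:
apply_moves(plan=[0,0,0,0,0,-0.0015,5,0,0,0,0,0,-0.0015,5,0,0,0,0,0,0,5])

```text
clock: 7.82
eef_pos: [537.2, 33.3, 184.5]
eef_rot: [0.699, 1.571, -2.413]
wrist_force: [-0.0, 0.4, -2.6]
finger_gap: 11.9
```

Call:
apply_moves(plan=[0,0,0,0,0,-0.001,5,0,0,0,0,0,-0.001,5,0,0,0,0,0,0,5])

```text
clock: 8.2
eef_pos: [539.2, 33.4, 184.4]
eef_rot: [0.246, 1.571, -2.866]
wrist_force: [0.2, 0.5, -3.1]
finger_gap: 11.8
```

Call:
apply_moves(plan=[0,0,0,0,0,-0.001,5,0,0,0,0,0,-0.001,5,0,0,0,0,0,0,5])

```text
clock: 8.57
eef_pos: [541.2, 33.5, 184.4]
eef_rot: [-0.449, 1.571, 2.722]
wrist_force: [-0.5, -1.3, -3.6]
finger_gap: 11.9
```

Call:
apply_moves(plan=[0,0,0,0,0,-0.001,5,0,0,0,0,0,0,5])

```text
clock: 8.82
eef_pos: [542.2, 33.5, 184.4]
eef_rot: [-2.823, 1.571, 0.347]
wrist_force: [0.4, 0.6, -4.0]
finger_gap: 12.1
```

Call:
apply_moves(plan=[0,0,0,0,0,-0.001,5,0,0,0,0,0,0,5])

```text
clock: 9.07
eef_pos: [543.2, 33.5, 184.4]
eef_rot: [-2.537, 1.571, 0.633]
wrist_force: [0.0, 0.3, -3.1]
finger_gap: 12.2
```

Call:
apply_moves(plan=[0,0,0,0,0,-0.001,5,0,0,0,0,0,0,5])

```text
clock: 9.32
eef_pos: [544.2, 33.6, 184.4]
eef_rot: [-0.775, 1.571, 2.395]
wrist_force: [0.5, 0.5, -3.6]
finger_gap: 11.7
```

Call:
apply_moves(plan=[0,0,0,0,0,-0.001,5,0,0,0,0,0,0,5])

```text
clock: 9.57
eef_pos: [545.0, 33.6, 184.4]
eef_rot: [-0.004, 1.57, -3.117]
wrist_force: [-2.6, 0.4, -2.6]
finger_gap: 11.5
```

Call:
apply_moves(plan=[0,0,0,0,0,-0.001,5,0,0,0,0,0,0,5])

```text
clock: 9.82
eef_pos: [545.6, 33.6, 184.4]
eef_rot: [-0.005, 1.569, -3.118]
wrist_force: [-6.1, -0.2, 0.0]
finger_gap: 11.3
```

Call:
apply_moves(plan=[0,0,0,0,0,0.0005,5,0,0,0,0.004,0,0,5,0,0,0,0.004,0,0,5,0,0,0,0.003,0,0,5,0,0,0,0,0,0,5])

```text
clock: 10.45
eef_pos: [545.3, 33.6, 173.0]
eef_rot: [-0.03, 1.569, 3.14]
wrist_force: [-3.5, 0.3, -5.2]
finger_gap: 11.8
```

Call:
apply_moves(plan=[0,0,0,0.002,0,0,5,0,0,0,0.002,0,0,5,0,0,0,0,0,0,5])

```text
clock: 10.82
eef_pos: [545.4, 33.6, 169.4]
eef_rot: [-0.052, 1.57, 3.119]
wrist_force: [-5.9, -1.0, -3.4]
finger_gap: 12.1
```

Call:
apply_moves(plan=[0,0,0,0.002,0,0,5,0,0,0,0.002,0,0,5,0,0,0,0,0,0,5])

```text
clock: 11.2
eef_pos: [545.4, 33.6, 165.4]
eef_rot: [-0.063, 1.57, 3.107]
wrist_force: [-4.5, -0.4, -2.1]
finger_gap: 11.9
```

Call:
apply_moves(plan=[0,0,0,0.002,0,0,5,0,0,0,0.001,0,0,5,0,0,0,0,0,0,5])

```text
clock: 11.58
eef_pos: [545.5, 33.6, 162.5]
eef_rot: [-0.067, 1.57, 3.104]
wrist_force: [-5.7, 0.1, -1.4]
finger_gap: 11.9
```

Call:
apply_moves(plan=[0,0,0,0.0015,0,0,5,0,0,0,0.0015,0,0,5,0,0,0,0,0,0,5])

```text
clock: 11.95
eef_pos: [545.5, 33.6, 159.4]
eef_rot: [0.03, 1.57, -3.083]
wrist_force: [-6.8, 0.0, -1.8]
finger_gap: 12.0
```

Call:
apply_moves(plan=[0,0,0,0.0015,0,0,5,0,0,0,0.0015,0,0,5,0,0,0,0,0,0,5])

```text
clock: 12.32
eef_pos: [545.4, 33.6, 156.4]
eef_rot: [-0.014, 1.57, -3.127]
wrist_force: [-5.3, 0.3, -2.8]
finger_gap: 11.5
```

Call:
apply_moves(plan=[0,0,0,0,0,0.0004,5,0,0,0,0.001,0,0,5,0,0,0,0.001,0,0,5,0,0,0,0,0,0,5])

```text
clock: 12.82
eef_pos: [545.3, 33.6, 154.4]
eef_rot: [0.16, 1.571, -2.953]
wrist_force: [-4.0, 0.2, -2.7]
finger_gap: 11.5
```

Call:
apply_moves(plan=[0,0,0,0.001,0,0,5,0,0,0,0.001,0,0,5,0,0,0,0,0,0,5])

```text
clock: 13.2
eef_pos: [545.5, 33.5, 153.0]
eef_rot: [3.097, 1.57, -0.016]
wrist_force: [-6.5, -0.2, 3.7]
finger_gap: 11.7
```

Call:
apply_moves(plan=[0,0,0,0.001,0,0,5,0,0,0,0,0,0,5])

```text
clock: 13.45
eef_pos: [545.7, 33.6, 152.4]
eef_rot: [3.09, 1.569, -0.023]
wrist_force: [-8.3, -1.2, 7.3]
finger_gap: 12.0
```

Call:
apply_moves(plan=[0,0,0,-0.0005,0,0.0005,5,0,0,0,0,0,0.0005,5,0,0,0,0,0,0,5])

```text
clock: 13.82
eef_pos: [544.8, 33.6, 152.4]
eef_rot: [3.133, 1.569, 0.02]
wrist_force: [-2.3, 0.6, 3.8]
finger_gap: 11.6
```

```bash
python3 - <<'E'
from h import *
s,R=state(); print(s["clock"],s["eef_pos"],s["finger_gap"],s["wrist_force"],s["moment"]); print(R.round(3))
c=cams.camera("scene"); crop(c,250,90,430,270,4,"pics/s9.png")
E
```

```text
13.825 [544.82286009  33.56303383 152.40236432] 11.645806772824551 [-2.25107415  0.60496302  3.84198932] [ 0.06201204 -0.06550071 -0.02897048]
[[ 0.002  0.029 -1.   ]
 [ 0.    -1.    -0.029]
 [-1.     0.    -0.002]]
```

View pics/s9.png

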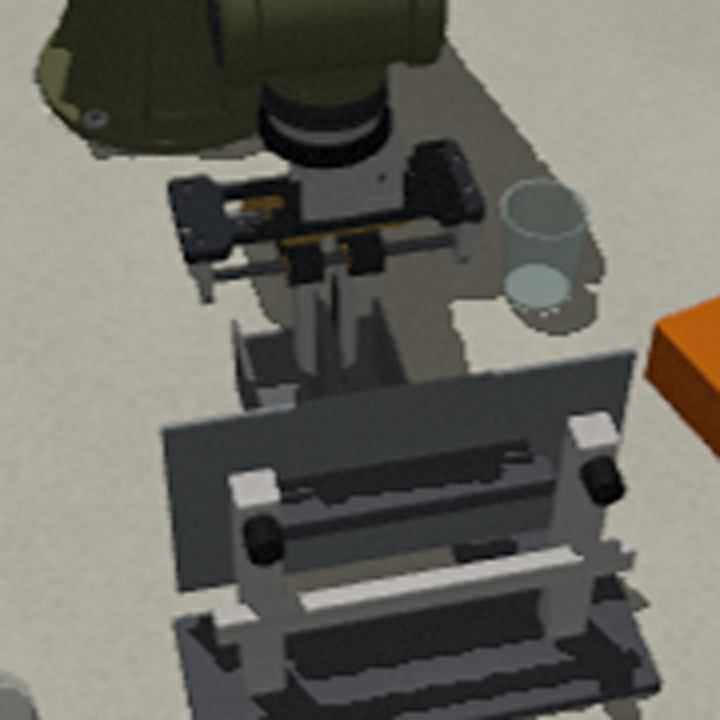

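Call:
apply_moves(plan=[0,0,0,0,0,0,16,0,0,0,0,0,0,20,0,0,0,0,0,0,24,0,0,0,0,0,0,28,0,0,0,0,0,0,30])

```text
clock: 14.5
eef_pos: [544.3, 33.5, 151.9]
eef_rot: [0.527, 1.571, -2.586]
wrist_force: [0.1, -0.4, 0.5]
finger_gap: 27.9
```

Call:
apply_moves(plan=[0,0,0,0,0,0,30,0,0,0,0,0,0,30,0,0,0,0,0,0,30,0,0,0,0,0,0,30])

```text
clock: 15.0
eef_pos: [544.3, 33.6, 151.9]
eef_rot: [0.265, 1.571, -2.848]
wrist_force: [0.3, 1.2, 0.3]
finger_gap: 28.3
```

```bash
python3 - <<'E'
from h import *
s,R=state(); print(s["clock"],s["eef_pos"],s["finger_gap"],s["wrist_force"],s["moment"]); print(R.round(3))
c=cams.camera("scene"); crop(c,270,110,380,220,6,"pics/s10.png")
t=cams.camera("top"); crop(t,220,150,380,270,5,"pics/t10.png")
E
```

```text
15.0 [544.27760565  33.57159913 151.9277287 ] 28.315023279476428 [0.31805552 1.15042838 0.32393052] [ 0.04126432 -0.01129139  0.01279411]
[[-0.     0.029 -1.   ]
 [-0.    -1.    -0.029]
 [-1.     0.     0.   ]]
```

View pics/s10.png

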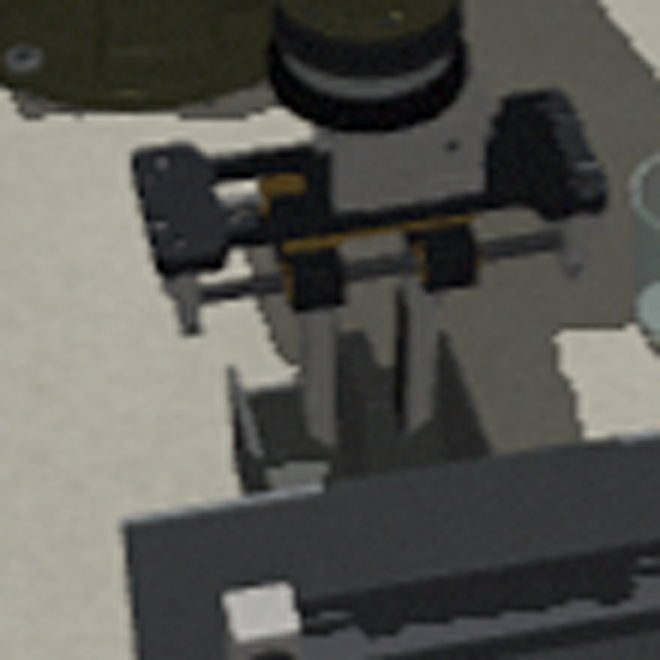

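View pics/t10.png

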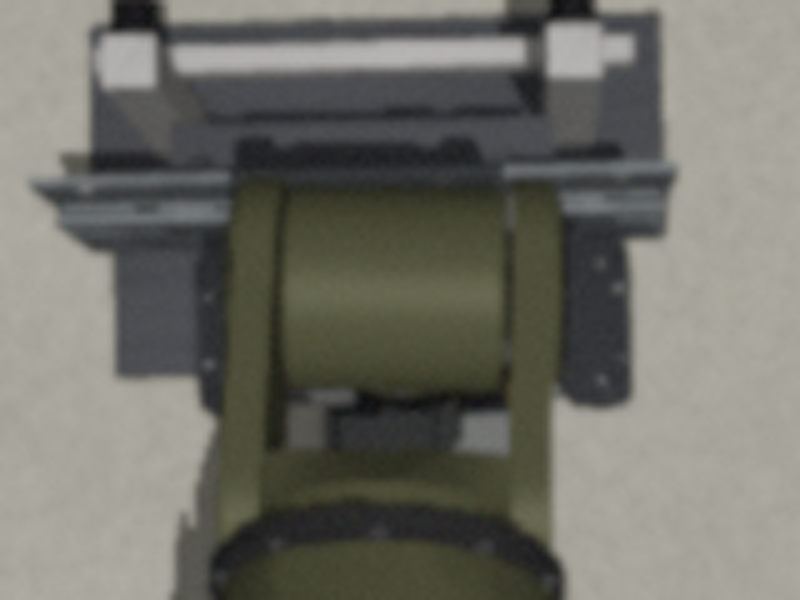

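Call:
apply_moves(plan=[0,0,0,-0.02,0,0,30,0,0,0,-0.03,0,0,30,0,0,0,-0.03,0,0.04,30,0,0,0,0,0,0.05,30,0,0,0,0,0,0.04,30])

```text
clock: 15.72
eef_pos: [412.8, 29.8, 232.1]
eef_rot: [3.1, 1.57, -0.013]
wrist_force: [0.7, -0.5, -0.5]
finger_gap: 28.4
```

```bash
python3 - <<'E'
from h import *
s,R=state(); print(s["clock"],s["eef_pos"],s["finger_gap"],s["wrist_force"]); print(R.round(3))
c=cams.camera("scene"); crop(c,270,110,400,220,6,"pics/s11.png")
t=cams.camera("top"); t["image"]=np.clip(t["image"]*1.5,0,255).astype(np.uint8); crop(t,220,160,360,270,5,"pics/t11.png")
E
```

```text
15.725 [412.79599227  29.7855843  232.14622465] 28.433420990628658 [ 0.67074257 -0.45664667 -0.47492443]
[[ 0.001  0.029 -1.   ]
 [-0.    -1.    -0.029]
 [-1.     0.    -0.001]]
```

View pics/s11.png

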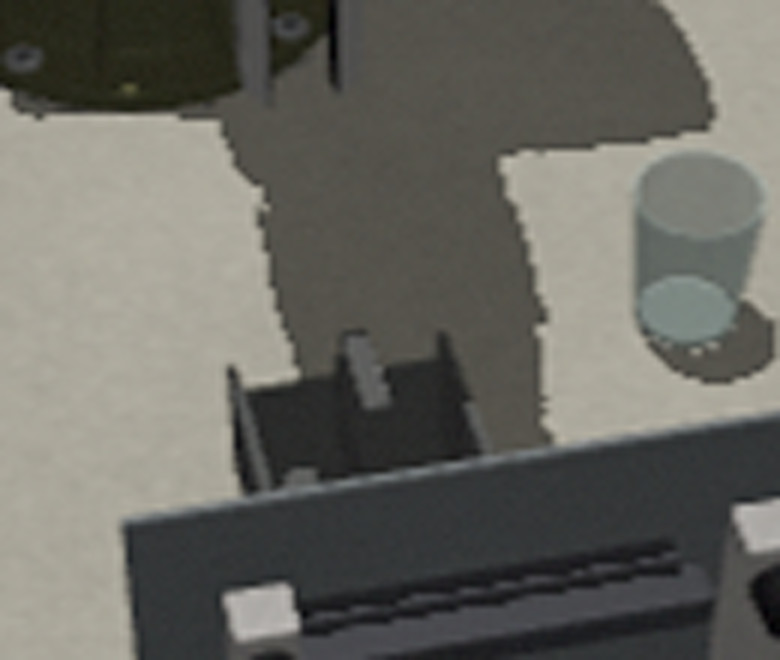

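View pics/t11.png

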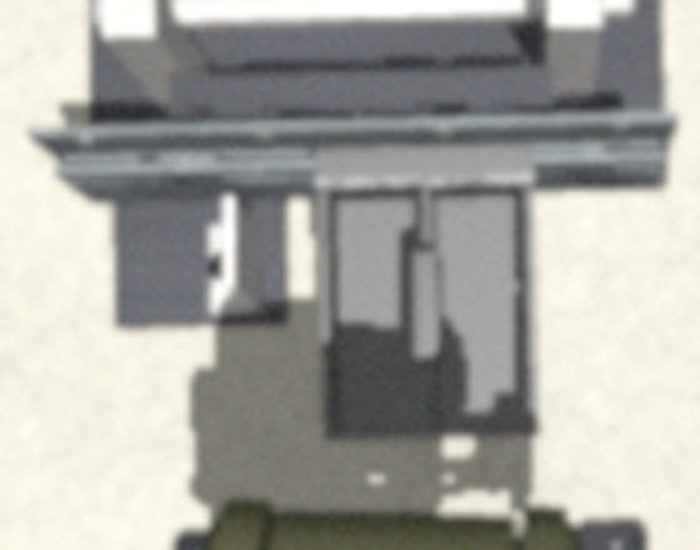

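```bash
python3 - <<'E'
from h import *
t=cams.camera("top")
T=lambda x,y,z:onz(t,220+x/5,160+y/5,z).round(1)
print("lip L/R",T(315,165,167),T(535,165,167)," side top L",T(318,210,147),T(326,345,147)," plate face",T(238,215,135),T(238,300,135))
print("fin top", T(428,250,187),T(423,357,187), T(413,300,187),T(438,300,187))
E
```

```text
lip L/R [606.1  84.  167. ] [606.5 -16.6 167. ]  side top L [587.9  84.  147. ] [525.1  79.5 147. ]  plate face [586.9 122.5 135. ] [546.8 121.8 135. ]
fin top [565.   31.2 187. ] [517.  33. 187.] [542.5  37.7 187. ] [542.5  26.5 187. ]
```

Call:
apply_moves(plan=[0,0,0,0,0,-0.04,32,0,0,0,0,0,-0.05,32,0,0,0,0,0,-0.04,32,0,0,0,0.03,0,0,32,0,0,0,0.03,0,0,32])

```text
clock: 16.5
eef_pos: [545.3, 33.6, 170.3]
eef_rot: [-0.074, 1.57, 3.097]
wrist_force: [0.6, 1.0, -0.9]
finger_gap: 30.1
```

Call:
apply_moves(plan=[0,0,0,0.016,0,0,32,0,0,0,0,0,0,26,0,0,0,0,0,0,20,0,0,0,0,0,0,16,0,0,0,0,0,0,8], force=6)

```text
clock: 17.12
eef_pos: [544.6, 33.5, 156.7]
eef_rot: [3.136, 1.569, 0.023]
wrist_force: [0.1, -0.8, 2.1]
finger_gap: 11.9
```

Call:
apply_moves(plan=[0,0,0,0,0,0,8,0,0,0,0,0,0,8,0,0,0,0,0,0,8])

```text
clock: 17.5
eef_pos: [544.6, 33.6, 156.7]
eef_rot: [3.113, 1.569, 0.0]
wrist_force: [-1.2, -0.5, 5.6]
finger_gap: 11.7
```

Call:
apply_moves(plan=[0,0,0,-0.0005,0,0,8,0,0,0,0,-0.003,0,8,0,0,0,0,-0.004,0,8,0,0,0,0,-0.004,0,8,0,0,0,0,0,0,8])

```text
clock: 18.12
eef_pos: [544.2, 44.3, 156.7]
eef_rot: [2.333, 1.57, -0.78]
wrist_force: [0.8, -4.4, 4.6]
finger_gap: 11.6
```

Call:
apply_moves(plan=[0,0,0,0,-0.004,0,8,0,0,0,0,-0.004,0,8,0,0,0,0,-0.004,0,8,0,0,0,0,0,0,8])

```text
clock: 18.62
eef_pos: [543.8, 56.3, 156.7]
eef_rot: [2.388, 1.57, -0.725]
wrist_force: [1.1, -3.7, 4.3]
finger_gap: 11.7
```

Call:
apply_moves(plan=[0,0,0,0,-0.004,0,8,0,0,0,0,-0.003,0,8,0,0,0,0,-0.002,0,8,0,0,0,0,0,0,8])

```text
clock: 19.12
eef_pos: [543.6, 65.1, 156.7]
eef_rot: [2.265, 1.57, -0.848]
wrist_force: [0.5, -5.0, 4.7]
finger_gap: 12.1
```

Call:
apply_moves(plan=[0,0,0,-0.0005,-0.002,0,8,0,0,0,0,-0.002,0,8,0,0,0,0,0,0,8])

```text
clock: 19.5
eef_pos: [543.2, 69.8, 156.7]
eef_rot: [-0.892, 1.57, 2.279]
wrist_force: [2.3, -1.7, -1.4]
finger_gap: 11.9
```

Call:
apply_moves(plan=[0,0,0,0,-0.001,0,8,0,0,0,0,-0.001,0,8,0,0,0,0,0,0,8])

```text
clock: 19.88
eef_pos: [543.1, 71.8, 156.8]
eef_rot: [-0.956, 1.57, 2.214]
wrist_force: [2.4, -1.0, -2.6]
finger_gap: 12.0
```

Call:
apply_moves(plan=[0,0,0,0,-0.001,0,8,0,0,0,0,0,0,8])

```text
clock: 20.12
eef_pos: [543.1, 72.7, 156.8]
eef_rot: [-0.517, 1.57, 2.653]
wrist_force: [2.9, -0.1, -3.0]
finger_gap: 11.8
```

```bash
python3 - <<'E'
from h import *
s,R=state(); print(s["clock"],s["eef_pos"],s["finger_gap"],s["wrist_force"],s["moment"]); print(R.round(3))
t=cams.camera("top"); t["image"]=np.clip(t["image"]*1.5,0,255).astype(np.uint8); crop(t,220,160,360,270,5,"pics/t12.png")
E
```

```text
20.125 [543.08415702  72.65598872 156.82495452] 11.822304642638759 [ 2.9103595  -0.06520946 -2.98085977] [ 0.02240311 -0.4891796  -0.00217127]
[[-0.     0.029 -1.   ]
 [ 0.    -1.    -0.029]
 [-1.    -0.     0.   ]]
```

View pics/t12.png

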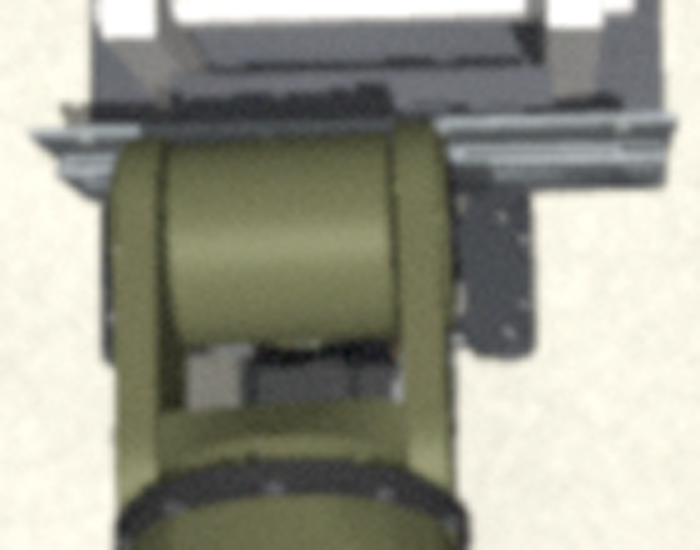

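Call:
apply_moves(plan=[0,0,0,0.0003,-0.0008,0,8,0,0,0,0,0,0,8])

```text
clock: 20.42
eef_pos: [543.2, 73.3, 156.8]
eef_rot: [2.273, 1.571, -0.84]
wrist_force: [2.7, -2.5, -1.8]
finger_gap: 12.0
```

Call:
apply_moves(plan=[0,0,0,0,-0.0008,0,8,0,0,0,0,0,0,8])

```text
clock: 20.68
eef_pos: [543.2, 74.0, 156.8]
eef_rot: [1.961, 1.57, -1.152]
wrist_force: [2.6, -3.7, -0.3]
finger_gap: 11.9
```

Call:
apply_moves(plan=[0,0,0,0,-0.0008,0,8,0,0,0,0,0,0,8])

```text
clock: 20.92
eef_pos: [543.2, 74.1, 156.8]
eef_rot: [1.611, 1.569, -1.502]
wrist_force: [1.7, -8.0, 1.5]
finger_gap: 12.0
```

Call:
apply_moves(plan=[0,0,0,0.0003,0.0006,0,8,0,0,0,0,0,0,8])

```text
clock: 21.18
eef_pos: [543.2, 74.0, 156.7]
eef_rot: [2.202, 1.57, -0.911]
wrist_force: [1.5, -5.5, 3.3]
finger_gap: 12.0
```

Call:
apply_moves(plan=[0,0,0,0,0,0,16,0,0,0,0,0,0,20,0,0,0,0,0,0,24,0,0,0,0,0,0,28,0,0,0,0,0,0,32])

```text
clock: 21.8
eef_pos: [543.1, 74.4, 156.3]
eef_rot: [-0.992, 1.571, 2.178]
wrist_force: [0.3, -0.5, -0.2]
finger_gap: 29.5
```

Call:
apply_moves(plan=[0,0,0,0,0,0,32,0,0,0,-0.015,0,0,32,0,0,0,-0.03,0,0,32,0,0,0,-0.035,0,0.03,32,0,0,0,0,0,0.05,32])

```text
clock: 22.42
eef_pos: [463.5, 72.0, 239.4]
eef_rot: [-3.092, 1.566, 0.078]
wrist_force: [0.2, 0.8, -0.1]
finger_gap: 29.7
```

Call:
apply_moves(plan=[0,0,0,0,0,0.05,32,0,0,0,0,0,0.03,32,0,0,0,0,0,0,32,0,0,0,0,0,0,32])

```text
clock: 22.92
eef_pos: [383.8, 69.8, 237.1]
eef_rot: [-3.06, 1.569, 0.11]
wrist_force: [0.5, 0.1, 0.7]
finger_gap: 30.4
```

```bash
python3 - <<'E'
from h import *
s,R=state(); print(s["clock"],s["eef_pos"],s["finger_gap"],s["wrist_force"])
c=cams.camera("scene"); crop(c,270,110,430,220,5,"pics/s13.png")
t=cams.camera("top"); t["image"]=np.clip(t["image"]*1.5,0,255).astype(np.uint8); crop(t,235,175,335,255,8,"pics/t13.png")
E
```

```text
22.925 [383.83348718  69.75208093 237.13406353] 30.383388677707305 [0.5094994  0.12118238 0.66143698]
```

View pics/s13.png

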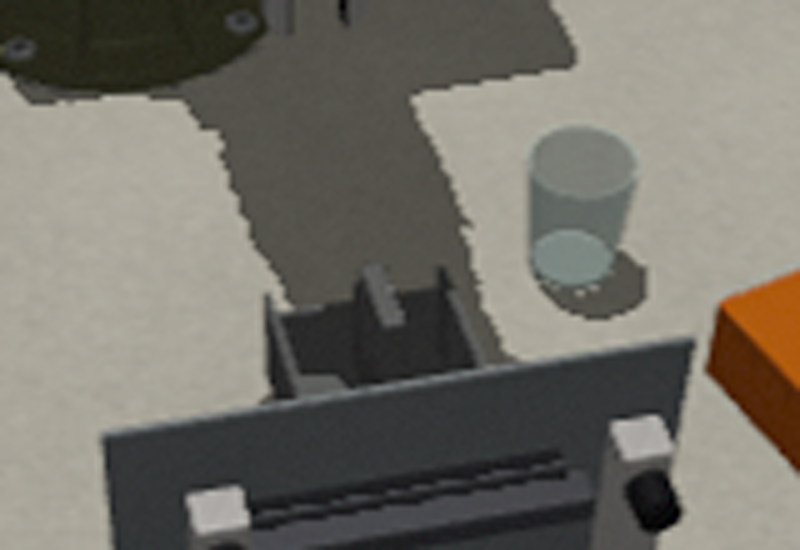

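View pics/t13.png

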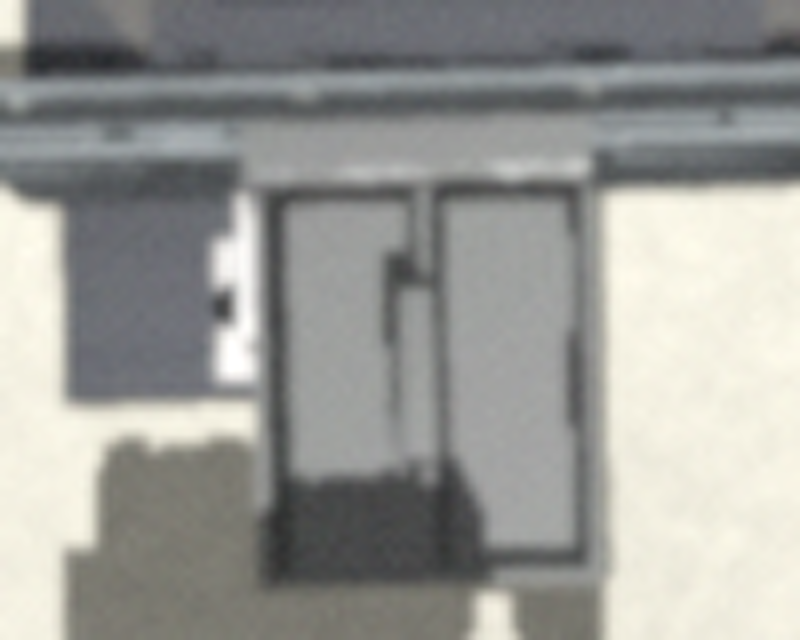

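```bash
python3 - <<'E'
from h import *
t=cams.camera("top")
T=lambda x,y,z:onz(t,235+x/8,175+y/8,z).round(1)
print("lip",T(244,150,167),T(593,150,167),"side",T(257,250,147),T(260,380,147),"right",T(600,400,147),"plate earlier 122.5/121.8")
print("lip front edge L,R",T(250,182,167),T(590,178,167),"rail line",T(20,100,200),T(780,84,200))
s=readout.read_state();print(s["clock"])
E
```

```text
lip [604.2 124.  167. ] [604.6  24.2 167. ] side [577.8 122.1 147. ] [539.9 120.6 147. ] right [534.6  22.3 147. ] plate earlier 122.5/121.8
lip front edge L,R [594.9 122.1 167. ] [596.5  25.  167. ] rail line [613.2 182.7 200. ] [618.6 -28.7 200. ]
23.075
```

```bash
python3 - <<'E'
from cell import ticket
print(ticket.sign_off())
E
```

```text
the job is handed in; nothing more can be done
None
```

The bin is hanging on the rail with its left side against the end plate, level and released. I handed the job in at about 23 s of the 58 s allowed; sign-off gives no verdict.

**What I did**
- I gripped the bin by its fin, squared it to the stand, and felt for the sheet until it touched at about 6 N.
- I slid the tongue down into the slot until the flange rested on the rail, then opened the fingers. The bin hung by itself with about 39 mm to the plate.
- I gripped it again lightly and slid it until it touched the plate at about 8 N. Then I eased off, let go and backed the arm clear.

**What the last checks showed**
- **Hanging:** Pictures after each release show the bin hanging by its lip. The wrist force was near zero both times.
- **Plate contact:** The top view puts the side about 0.5 to 1 mm from the plate, which is within the camera's error. The stop felt at TCP y = 74.1 mm agrees with the picture estimate of about 73 mm.
- **Squareness:** The bin's yaw is within about 0.01 rad of the rail.
- **Forces:** The highest wrist readings were about 11 N while the lip seated and 8 N at the plate, well under the 35 N limit. I did not measure the contact force on the stand directly.
- **Bystanders:** The arm kept clear of them all. I did not measure their positions again at the end.

**What disagreed**
- The two cameras differed by about 4 mm on where the bin first stood.
- By touch the rail's top was about 2 to 3 mm higher than the pictures suggested.
- The first part of the slide needed about 4 N because I was pressing the bin down slightly. I raised the gripper a little and the force dropped to about 1 to 2 N.

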